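# Fish a dropped knob out from between carving beams

## Robot

A 7-joint arm with a two-finger parallel gripper is mounted at the origin on the work surface. World frame = base frame: x ahead of the robot, y to its left, z up, the work surface at z = 0. Lengths are in m, angles in rad, forces in N, time in s.
With the tool pointing down it reaches from about 0.425 to 0.825 m from the base axis. Payload 3.6 kg.
Tool frame: the origin (TCP) lies between the finger pads; the fingertips stand 22 mm ahead of it and the grasp point (between the pads) lies 3 mm ahead of it; x points along the fingers, y is the direction in which the jaws open and shut, and the axes are right-handed (so a half turn about x gives the same grasp; the last joint's range is limited). The gripper opens to 85 mm and grips with 20 to 120 N. Pads are 22 mm wide; open, the fingers measure 114 mm over their backs; the gripper's body (76 mm by 85 mm) begins 54 mm behind the grasp point. The pads swing forward as they close: fully open they stand 13 mm farther back than shut.
Start: joints at [1.282, 0.615, -0.013, 1.423, 0.008, 1.103, -0.04], TCP at [0.168, -0.628, 0.253] pointing down, gripper open.
Joint ranges: [-3.12, 3.12], [-0.3, 2.06], [-1.34, 1.32], [0.26, 2.42], [-1.36, 4.5], [0.01, 1.98], [-2.84, 2.84]. Speed limits (rad/s): [2.79, 2.79, 3.14, 3.14, 3.14, 3.14, 3.14].

## Interface

Orientations are given as a unit quaternion [w, x, y, z].
In Python, from workcell import * gives the robot as it stands. Calls block until the motion is done:
- reach(position, orientation): joint-space move of the TCP to a pose.
- movel(position, orientation=None, feed=0.15, guard=None): straight line of the TCP; orientation=None keeps the orientation; feed is the mean speed in m/s. With guard (N) it stops when the force on the tool has changed by that much, and returns True; else False.
- move_joints(angles): joint-space move.
- open_gripper() and gripper_close(grip_force=None): open the fingers fully, or close them until they stop; grip_force is the grip in N (None keeps the last).
- dwell(seconds).
- ik(position, orientation): joint angles nearest the present ones, or None.
- read_state(): the state.
- grab_frame(name): name is "scene" or "top" or "wrist"; returns the picture (480x640x3 uint8, red, green, blue); there is no depth.
- camera_model(name): a dict with "fovy" (degrees; the focal length in pixels is half the picture's height over the tangent of half this angle, whatever the lens; pixels are square), "cx", "cy" (the principal point, pixels), "dist" ([k1, k2, p1, p2, k3] as OpenCV has them; the pictures are not rectified), "world_to_cam" (4x4, takes a point from world to camera coordinates); the wrist camera has in their place "mount" (4x4, takes a point from camera to tool coordinates, whose origin is the TCP and whose axes are the tool frame's). Camera axes: x right, y up, looking along -z (the intrinsics and any distortion apply to the point x, -y, -z); pixel columns grow to the right and rows downward; lengths in m; the calibration is good to about 2 mm. A picture is of the moment at which its call begins: read the wrist's pose just before it. camera_model takes no time and is no camera call.
A pose or a line that the arm cannot do raises MotionError and nothing moves.
- job_done(): hands the job in, once; it reports no verdict.
The state is a dict: "time_s": time; "joint_pos": joint angles; "joint_velocities": joint speeds; "tau": joint torques, N m; "eef_pos": TCP position; "tcp_rot": TCP orientation; "wrist_force": force on the tool from outside, world axes, zero at the start; "moment": the same for the moment, N m; "width": finger opening in m.
Only numpy, scipy, OpenCV 4.12 (cv2) and the standard library are available. Lean on these libraries where they do the work, as an engineer would, in place of code of your own. Each camera call takes 0.05 s, during which the arm holds its last target.

## Task

The red turned knob has dropped into one of the two narrow gaps between the timber beams. Take the bent rod from its rest by its blue handle, use it to drag the knob along the gap and completely out of the open front end onto the bench, without touching the knob with the gripper itself, then lay the rod back in its rest and let go.

Things in the scene. Friction and masses are not known exactly. Their poses are not given: they have to be found in the camera images.
- rod: Bent rod, 160 g, level in its rest. Blue handle with brass butt, 22 mm wide (y), 26 high (z), from x=-125 to 75 mm. A 6 mm steel shank goes on to x=100 and bends straight down to a steel foot plate at x=100: 4 mm thick (x), 20 wide (y), z=-117 to -145 (lowest point). Origin: on the handle's axis, at the place to grip (6 mm ahead of the balance point); x along the handle to the bend, z up.
- knob: The dropped part: a turned knob, bright red with a brass dot on top, upright on the bench in one of two gaps, 55 to 90 mm in from the front; 24 to 39 g. Foot disc 28 mm in diameter, 12 high; neck 20 mm in diameter; 22 high in all. Origin: centre of its underside. The other gap holds a pale wooden plug (28 mm diameter, 20 high): of no interest.
- beams: Three fixed pale beams, 190 mm long (x=0 to 190), 70 high, 240 wide in all, with two parallel gaps 40 wide, centred on y=+45 and y=-45 mm, open above, the bench their floor. Gaps open at the front (x=0, facing the robot), closed at the far end by a dark batten 45 high at x=190 to 220. Origin: bench level, middle of the front end; x along the gaps away from the robot, z up. Bench in front is free.
- rest: Fixed plywood rest: base 170x100x12 mm, two posts 14 mm thick centred at x=-87 and x=49 mm, carrying the handle's underside 152 mm above the bench (its axis at 165). Notches flare from about 30 mm wide at the floor to 60 at the top (177 up); handle free between posts. Origin: bench level, right below the rod's origin when it lies properly (start: within 5 mm along x); x towards the bend, z up.

How it is judged:
On the way, in this order (a step that is already met when the one before it is completed fails the run):
1. the rod touches the knob while the knob is still in the gap (contact force between rod and knob above 0.01 N and x of knob in the frame of beams above 0.02 m).
2. the knob is out of the front of the gap, down on the bench (x of knob in the frame of beams below -0.014 m and height (world z) of knob below 0.03 m), for 0.1 s.
At the end, for the whole second after the job is handed in: The whole knob lies on the bench in front of the beams' front end (its origin at least 14 mm clear of it), at rest; the rod lies level in both notches of its rest, its origin within 25 mm of its place and within 10 degrees of straight, bent end hanging down, at rest (all of step 2 and height (world z) of knob above -0.01 m and linear speed of each of knob, rod below 0.02 m/s and horizontal distance between rod and rest below 0.025 m and height (world z) of rod between 0.155 and 0.18 m and angle between rod's own z axis and vertical below 0.18 rad and angle between the x axis of rod and the x axis of rest, either way round below 0.18 rad); the robot touches nothing.
It fails at once if the robot itself touches the knob (contact force between any of the fingers, the arm and knob above 0.3 N).
It also fails if it takes over 48 s, if anything falls off the work surface, if the arm or the gripper's body presses on something with over 40 N, if the wrist force passes 120 N, or if a joint passes its speed limit or range.

## Working session

There is one attempt and no reset: what is moved stays moved. The work goes in short steps, each a Python script; the robot and the scene stay as the last script left them, time stands still between calls to the robot, and variables do not carry over. Pictures are saved under pics/ and viewed, and the job is handed in when it is done.

```bash
mkdir -p pics; ls
python3 - <<'E'
from workcell import *
import cv2
for n in ["scene","top","wrist"]:
    im=grab_frame(n); cv2.imwrite(f"pics/{n}0.png",im[:,:,::-1]); m=camera_model(n); print(n,m)
s=read_state(); print(s["time_s"],s["eef_pos"],s["tcp_rot"],s["width"])
E
```

```text
pics
scene {'fovy': 57.515511685014225, 'cx': 307.2218610243865, 'cy': 240.39882568940993, 'dist': array([-0.05617957,  0.        ,  0.        ,  0.        ,  0.        ]), 'world_to_cam': array([[ 0.41323564,  0.91037728,  0.02120185, -0.30532844],
       [-0.53349396,  0.22316193,  0.81583267,  0.17695139],
       [ 0.73798408, -0.34844219,  0.57789924, -1.16710523],
       [ 0.        ,  0.        ,  0.        ,  1.        ]])}
top {'fovy': 52.130233900206655, 'cx': 322.84363984741213, 'cy': 239.46739365506, 'dist': array([0.0338188, 0.       , 0.       , 0.       , 0.       ]), 'world_to_cam': array([[ 0.01275662, -0.99982184, -0.01391272,  0.08829265],
       [ 0.99434419,  0.01121713,  0.10561155, -0.57472935],
       [-0.10543667, -0.01518128,  0.99431013, -0.72812307],
       [ 0.        ,  0.        ,  0.        ,  1.        ]])}
wrist {'fovy': 70.52955538122039, 'cx': 320.0784674964666, 'cy': 241.69907185134835, 'dist': array([-0.04781107,  0.        ,  0.        ,  0.        ,  0.        ]), 'mount': array([[-2.82377262e-04,  2.68520326e-01, -9.63273977e-01,
        -1.21411534e-01],
       [ 9.99998957e-01, -1.28866610e-03, -6.52368924e-04,
         3.50254425e-04],
       [-1.41651283e-03, -9.63273157e-01, -2.68519682e-01,
        -6.75720564e-02],
       [ 0.00000000e+00,  0.00000000e+00,  0.00000000e+00,
         1.00000000e+00]])}
0.15 [ 0.1680787  -0.62733602  0.2523892 ] [-0.0916115  -0.70094223 -0.09300359  0.70116877] 0.0850984157036042
```

View pics/scene0.png

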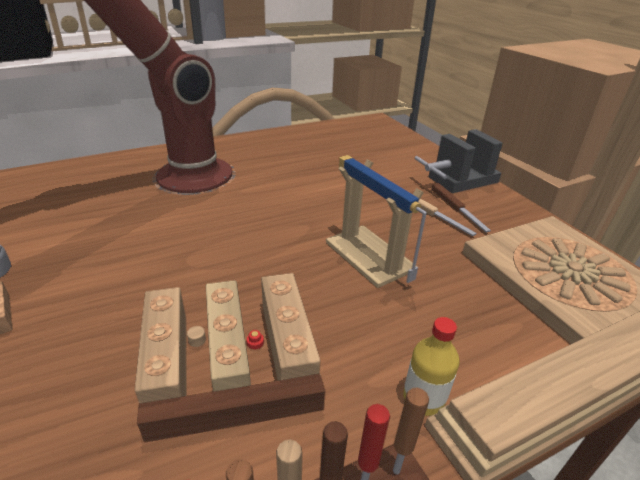

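View pics/top0.png

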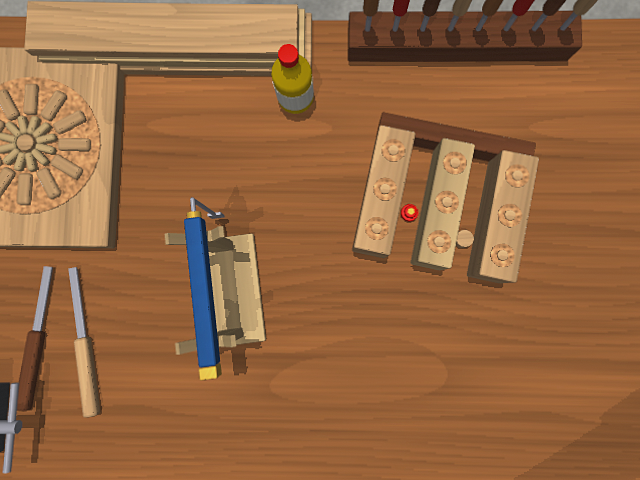

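View pics/wrist0.png

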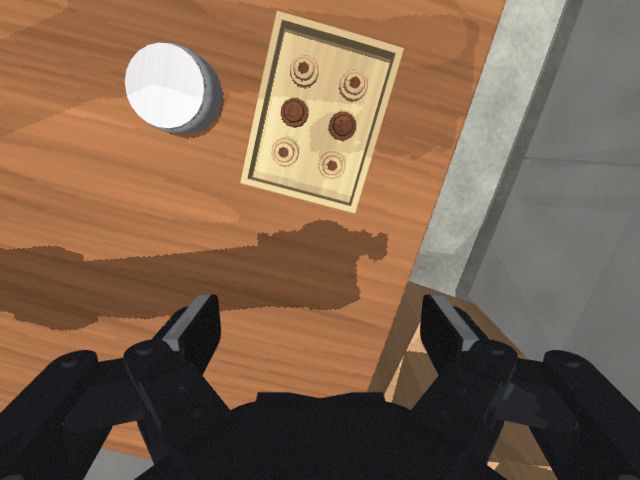

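```bash
cat > h.py <<'E'
import numpy as np, cv2
from workcell import *
def K(m):
    f=240/np.tan(np.radians(m["fovy"])/2)
    return np.array([[f,0,m["cx"]],[0,f,m["cy"]],[0,0,1]])
def rays(m,px,T=None):
    "camera centre, world directions"
    u=cv2.undistortPoints(np.array(px,float).reshape(-1,1,2),K(m),np.array(m["dist"])).reshape(-1,2)
    d=np.c_[u[:,0],-u[:,1],-np.ones(len(u))]
    W=np.linalg.inv(m["world_to_cam"]) if T is None else T
    return W[:3,3], d@W[:3,:3].T
def onz(m,px,z,T=None):
    c,d=rays(m,px,T); t=(z-c[2])/d[:,2]
    return c+d*t[:,None]
def proj(m,P,T=None):
    w=m["world_to_cam"] if T is None else np.linalg.inv(T)
    p=np.c_[P,np.ones(len(P))]@w.T
    q=np.c_[p[:,0],-p[:,1],-p[:,2]]
    return cv2.projectPoints(q,np.zeros(3),np.zeros(3),K(m),np.array(m["dist"]))[0].reshape(-1,2)
E
python3 - <<'E'
from h import *
m=camera_model("top"); im=cv2.imread("pics/top0.png"); print(rays(m,[[0,0]])[0])
hsv=cv2.cvtColor(im,cv2.COLOR_BGR2HSV)
b=cv2.inRange(hsv,(100,120,60),(130,255,255))
print([hsv[y,x] for y,x in [(250,196),(250,204),(300,200),(350,208),(350,212)]])
def rect(mask,z,name):
    cs=sorted(cv2.findContours(mask,cv2.RETR_EXTERNAL,cv2.CHAIN_APPROX_NONE)[0],key=cv2.contourArea)[-3:]
    for c in cs:
        if cv2.contourArea(c)<20: continue
        w=onz(m,c.reshape(-1,2),z)[:,:2]
        r=cv2.minAreaRect((w*1000).astype(np.float32)); print(name,cv2.contourArea(c),r,cv2.boundingRect(c))
rect(b,0.178,"blue")
rect(cv2.inRange(hsv,(22,120,150),(35,255,255)),0.178,"brass")
cr=im[:,340:560]; 
pale=cv2.inRange(hsv,(10,30,190),(30,125,255)); pale[:,:345]=0; pale[:100]=0
pale=cv2.morphologyEx(pale,cv2.MORPH_CLOSE,np.ones((9,9)));rect(pale,0.07,"beam")
red=cv2.inRange(hsv,(0,200,120),(6,255,255))|cv2.inRange(hsv,(174,200,120),(180,255,255)); red[:100]=0;red[:,:380]=0;red[:,440:]=0
rect(red,0.012,"red")
o=np.hstack([cv2.resize(im[100:300,340:560],None,fx=2.5,fy=2.5,interpolation=cv2.INTER_CUBIC)])
cv2.imwrite("pics/crop1.png",o)
cv2.imwrite("pics/crop2.png",np.hstack([cv2.resize(im[185:390,150:280],None,fx=2.8,fy=2.8,interpolation=cv2.INTER_CUBIC),cv2.cvtColor(cv2.resize(b[185:390,150:280],None,fx=2.8,fy=2.8),cv2.COLOR_GRAY2BGR)]))
E
```

```text
[0.4935816  0.08366989 0.78590659]
[array([107, 185, 156], dtype=uint8), array([107, 165,  65], dtype=uint8), array([107, 184, 155], dtype=uint8), array([108, 182, 154], dtype=uint8), array([107, 185, 153], dtype=uint8)]
blue 2491.0 ((493.3730163574219, 242.34368896484375), (183.48440551757812, 25.67580223083496), 8.117485046386719) (184, 217, 32, 150)
brass 140.0 ((394.14752197265625, 230.79547119140625), (12.208661079406738, 19.17500114440918), 8.56322193145752) (199, 367, 17, 12)
brass 524.0 ((771.5435791015625, 137.61062622070312), (48.14187240600586, 39.522274017333984), 88.31592559814453) (272, 59, 38, 31)
beam 3851.5 ((645.9391479492188, 4.765789031982422), (51.7252082824707, 186.98342895507812), 78.21694946289062) (355, 126, 59, 127)
beam 3859.5 ((624.25537109375, -99.15753936767578), (70.26653289794922, 186.87384033203125), 78.0401840209961) (420, 139, 55, 129)
beam 3885.5 ((608.5841674804688, -176.05735778808594), (52.10667419433594, 186.6981658935547), 78.31648254394531) (480, 151, 58, 130)
red 203.0 ((621.1390991210938, -40.95164108276367), (25.340938568115234, 25.79615592956543), 89.80398559570312) (401, 204, 17, 17)
```

View pics/crop1.png

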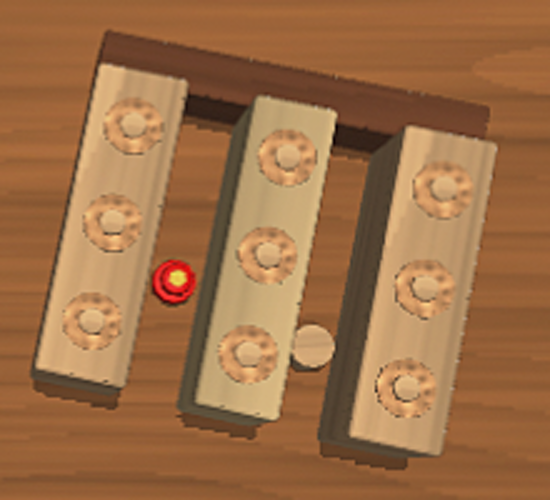

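View pics/crop2.png

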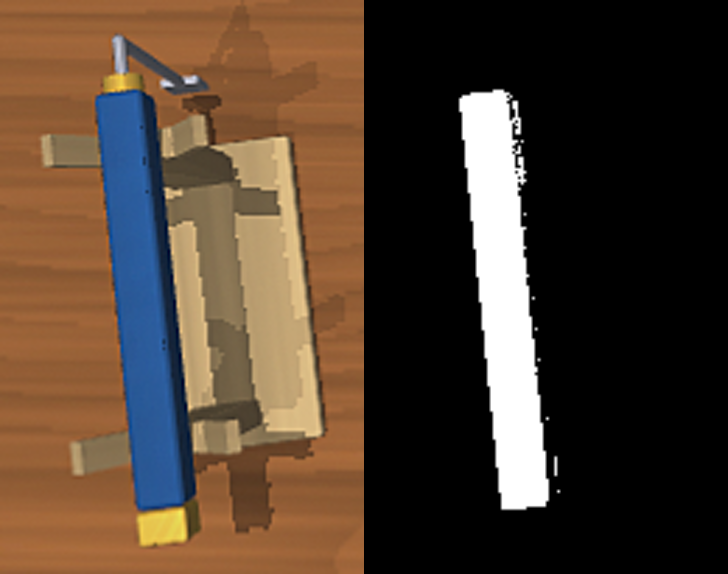

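The crops show the knob in the +y gap (crop1 about (175,282), so top view (409,212)). The rod lies in both notches, pointing about +x. Next I'll refine the measurements.

Run:
```python
from h import *
m=camera_model("top"); im=cv2.imread("pics/top0.png")
hsv=cv2.cvtColor(im,cv2.COLOR_BGR2HSV)
b=cv2.inRange(hsv,(100,120,110),(130,255,255))
y=cv2.inRange(hsv,(22,120,110),(35,255,255)); y[:360]=0;y[390:]=0;y[:,:190]=0;y[:,225:]=0
L=[];R=[]
for r in range(225,362):
    xs=np.where(b[r,150:260])[0]+150; L.append([xs[0]-.5,r]);R.append([xs[-1]+.5,r])
w=[onz(m,e,.178)[:,:2] for e in (L,R)]
ln=[cv2.fitLine(x.astype(np.float32),cv2.DIST_HUBER,0,.001,.001).ravel() for x in w]
for l in ln: print(np.degrees(np.arctan(l[1]/l[0])),l)
v=(ln[0][:2]*np.sign(ln[0][0])+ln[1][:2]*np.sign(ln[1][0]));v/=np.linalg.norm(v)
c=(ln[0][2:]+ln[1][2:])/2; n=np.array([-v[1],v[0]])
print("width",(ln[0][2:]-ln[1][2:])@n,"yaw",np.degrees(np.arctan2(v[1],v[0])))
# butt end and blue/brass edge
q=np.argwhere(y)[:,::-1]; s=(onz(m,q,.178)[:,:2]-c)@v; print("brass s",s.min(),s.max())
q=np.argwhere(b[200:370,150:260])[:,::-1]+[150,200]; s2=(onz(m,q,.178)[:,:2]-c)@v; print("blue s",s2.min(),s2.max())
o=c+v*(s.min()-.0006+.125); print("origin(butt)",o, "origin via blue front", c+v*(s2.max()+.0006-.075))
# scene view check: butt
ms=camera_model("scene"); ims=cv2.imread("pics/scene0.png"); 
P=[[*(o+v*a+n*bb),.178] for a in(-.125,0,.075) for bb in(.011,-.011)]+[[*(o+v*.1),.02]]
for p in proj(ms,np.array(P)): cv2.circle(ims,tuple(int(round(t)) for t in p),1,(0,255,0),-1)
# knob
k=cv2.inRange(hsv,(12,100,180),(35,255,255));k[:204]=0;k[222:]=0;k[:,:401]=0;k[:,419:]=0
M=cv2.moments(k,True);kp=[M["m10"]/M["m00"],M["m01"]/M["m00"]];kd=onz(m,[kp],.022)[0];print("dot",kp,M["m00"],kd)
hs=cv2.cvtColor(ims,cv2.COLOR_BGR2HSV)
a=np.radians(-11.8);bx=np.array([np.cos(a),np.sin(a)]);by=np.array([-bx[1],bx[0]]);bo=np.array([.62726,-.08565])-.095*bx
print("beam o",bo,"knob local",(kd[:2]-bo)@bx,(kd[:2]-bo)@by)
P=[[*(bo+X*bx+Y*by),.07] for X in(0,.19) for Y in(-.12,-.065,-.025,.025,.065,.12)]+[[*kd[:2],.022]]
for mm,i,nm in((ms,ims,0),(m,im,1)):
  for p in proj(mm,np.array(P)): cv2.circle(i,tuple(int(round(t)) for t in p),1,(0,255,0),-1)
cv2.imwrite("pics/chk.png",np.hstack([cv2.resize(ims[140:440,130:450],None,fx=1.25,fy=1.25),cv2.resize(im[100:300,350:550],(375,375))]))
```

```text
8.329255 [0.98945194 0.14486144 0.4902947  0.25461474]
8.252912 [0.9896441  0.14354293 0.49052125 0.2340589 ]
width 0.020373665 yaw 8.291083
brass s -0.10330984912848384 -0.09107192314459286
blue s -0.08844204496027375 0.09424356198325319
origin(butt) [0.5112777  0.24737806] origin via blue front [0.51004414 0.2471983 ]
dot [410.7647058823529, 210.73529411764707] 34.0 [ 0.62149581 -0.04210781  0.022     ]
beam o [ 0.5342676  -0.06622288] knob local 0.08045341502797375 0.04144327620100637
```

View pics/chk.png

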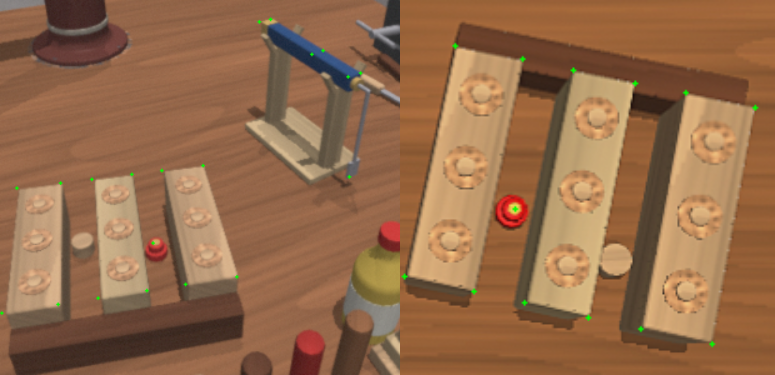

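Both views agree with the model: green dots sit on the beam corners, the knob and the handle. Next, an IK feasibility check.

```bash
cat >> h.py <<'E'
from scipy.spatial.transform import Rotation as Ro
RO=np.array([.5107,.2473]); RY=np.radians(8.29)
BA=np.radians(-11.8);BX=np.array([np.cos(BA),np.sin(BA)]);BY=np.array([-BX[1],BX[0]]);BO=np.array([.53427,-.06622])
GZ=.165+.003
def quat(yaw,s=1,tilt=0):
    ax=np.array([np.cos(yaw),np.sin(yaw),0]); x=np.array([0,0,-1.]); z=s*ax; y=np.cross(z,x)
    q=Ro.from_matrix(np.c_[x,y,z]).as_quat(); return [q[3],q[0],q[1],q[2]]
def rodpos(fx,fy,z,yaw=BA):
    "TCP for foot plate centre at beam coords fx,fy, TCP height z"
    p=BO+fx*BX+fy*BY-.1*np.array([np.cos(yaw),np.sin(yaw)]); return [p[0],p[1],z]
E
python3 - <<'E'
from h import *
for s in(1,-1):
  for nm,p,y in [("pre",[*RO,.27],RY),("grip",[*RO,GZ],RY),("over",rodpos(.12,.043,.25),BA),("in",rodpos(.12,.043,.155),BA),("out0",rodpos(0,.043,.155),BA),("out",rodpos(-.012,.043,.155),BA),("out2",rodpos(-.03,.043,.155),BA)]:
    q=ik(p,quat(y,s)); print(s,nm,np.round(p,3),None if q is None else np.round(q,2))
E
```

```text
1 pre [0.511 0.247 0.27 ] [ 0.19  0.76 -1.26  1.63  0.75  1.32  0.52]
1 grip [0.511 0.247 0.168] [ 0.15  0.87 -1.17  1.75  0.88  1.15  0.42]
1 over [ 0.563 -0.028  0.25 ] [ 0.5   0.59 -0.79  1.67  0.46  1.08  0.93]
1 in [ 0.563 -0.028  0.155] [ 0.46  0.7  -0.73  1.78  0.58  0.89  0.83]
1 out0 [ 0.445 -0.004  0.155] [ 0.45  0.54 -0.71  2.09  0.55  0.7   0.74]
1 out [ 0.433 -0.001  0.155] [ 0.45  0.53 -0.72  2.12  0.55  0.68  0.72]
1 out2 [0.416 0.002 0.155] [ 0.46  0.51 -0.74  2.17  0.56  0.66  0.7 ]
-1 pre [0.511 0.247 0.27 ] [-0.06  0.55 -0.69  1.63  0.38  1.1  -2.28]
-1 grip [0.511 0.247 0.168] [-0.25  0.61 -0.37  1.76  0.29  0.82 -2.19]
-1 over [ 0.563 -0.028  0.25 ] [ 0.09  0.48 -0.13  1.68  0.07  0.98 -1.83]
-1 in [ 0.563 -0.028  0.155] [ 0.01  0.6  -0.    1.79  0.    0.75 -1.77]
-1 out0 [ 0.445 -0.004  0.155] [ 0.01  0.45 -0.08  2.11  0.06  0.58 -1.88]
-1 out [ 0.433 -0.001  0.155] [ 0.02  0.44 -0.09  2.14  0.07  0.57 -1.9 ]
-1 out2 [0.416 0.002 0.155] [ 0.01  0.42 -0.09  2.18  0.07  0.54 -1.92]
```

Run:
```python
from h import *
q=quat(RY)
reach([*RO,.28],q)
s=read_state(); print(s["time_s"],np.round(s["eef_pos"],4),np.round(s["joint_pos"],2))
R=Ro.from_quat(np.roll(s["tcp_rot"],-1)).as_matrix()
T=np.eye(4);T[:3,:3]=R;T[:3,3]=s["eef_pos"]
im=cv2.cvtColor(grab_frame("wrist"),cv2.COLOR_RGB2BGR); m=camera_model("wrist");T=T@m["mount"]
v=np.array([np.cos(RY),np.sin(RY)]);n=np.array([-v[1],v[0]])
P=np.array([[*(RO+v*a+n*b),.178] for a in(-.02,0,.075) for b in(.011,0,-.011)])
for p in proj(m,P,T): cv2.circle(im,tuple(int(round(t)) for t in p),2,(0,255,0),-1)
cv2.imwrite("pics/w1.png",im)
```

```text
3.4333 [0.5112 0.2464 0.2797] [ 0.19  0.74 -1.24  1.61  0.72  1.32  0.55]
```

View pics/w1.png

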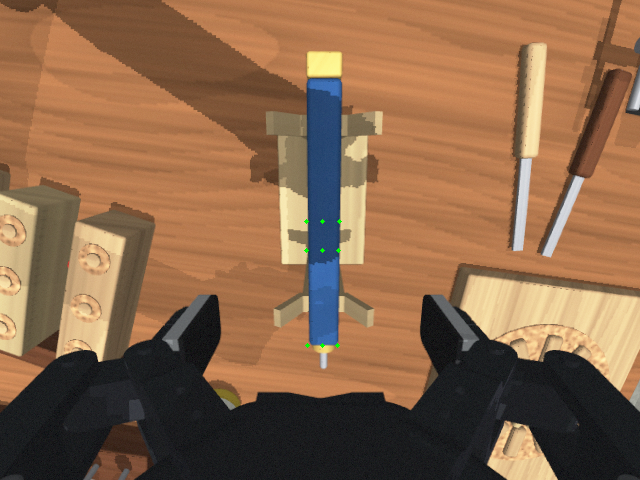

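The wrist picture shows the projected handle points on its edges (rows 221–346, columns 307–340) to about 1 px, so I'll go down and grip.

Run:
```python
from h import *
q=quat(RY)
print(movel([*RO,GZ],q,feed=.12,guard=8))
s=read_state(); print(s["time_s"],np.round(s["eef_pos"],4),np.round(s["wrist_force"],2))
gripper_close(80)
s=read_state(); print(s["time_s"],np.round(s["eef_pos"],4),s["width"],np.round(s["wrist_force"],2))
movel([*RO,.27],q,feed=.12)
s=read_state(); print(s["time_s"],np.round(s["eef_pos"],4),s["width"],np.round(s["wrist_force"],2),np.round(s["moment"],2))
im=cv2.cvtColor(grab_frame("scene"),cv2.COLOR_RGB2BGR);im2=cv2.cvtColor(grab_frame("top"),cv2.COLOR_RGB2BGR)
ms=camera_model("scene"); v=np.array([np.cos(RY),np.sin(RY)]);n=np.array([-v[1],v[0]])
o=np.array(s["eef_pos"])-[0,0,.003]
P=np.array([[*(o[:2]+v*.1+n*b),o[2]-c] for c in(.117,.145) for b in(.01,-.01)]+[[*(o[:2]-v*.125+n*b),o[2]+.013] for b in(.011,-.011)])
cv2.imwrite("pics/s2raw.png",im)
for p in proj(ms,P): cv2.circle(im,tuple(int(round(t)) for t in p),1,(0,255,0),-1)
cv2.imwrite("pics/s2.png",cv2.resize(im[100:300,300:500],None,fx=3,fy=3,interpolation=cv2.INTER_CUBIC)); cv2.imwrite("pics/t2.png",im2)
```

```text
False
4.5667 [0.511  0.2479 0.1689] [ 0.27  0.3  -0.04]
5.1667 [0.5109 0.2476 0.1684] 0.021126778437699785 [-0.41 -0.42  2.39]
6.1667 [0.5105 0.2467 0.269 ] 0.02078885528390799 [ 0.33 -0.19 -1.48] [ 0.02 -0.09  0.01]
```

View pics/s2.png

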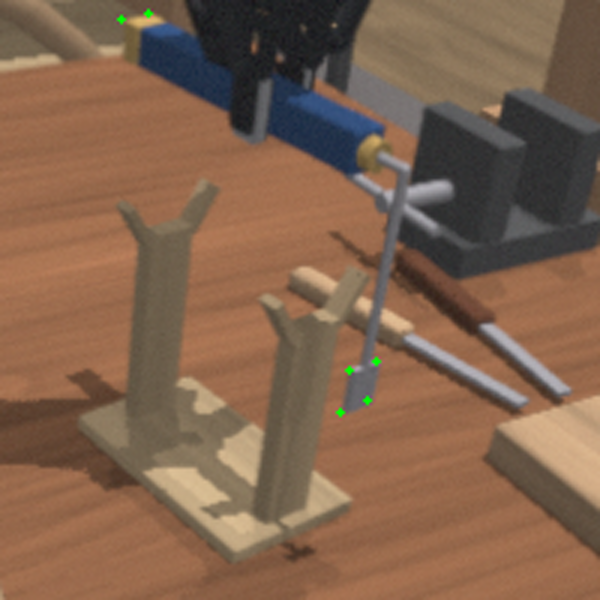

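Scene view: the rod hangs level in the jaws, with the foot plate at crop (360,388) within about 2 px of prediction. Next, over the gap.

Run:
```python
from h import *
q=quat(BA)
movel(rodpos(.115,.043,.25),q,feed=.16)
s=read_state(); print(s["time_s"],np.round(s["eef_pos"],4),rodpos(.115,.043,.25),np.round(s["wrist_force"],2))
o=np.array(s["eef_pos"])-[0,0,.003]; v,n=BX,BY
P=np.array([[*(o[:2]+v*.1+n*b),o[2]-c] for c in(.117,.145) for b in(.01,-.01)])
out=[]
for nm,(y,x) in (("scene",(200,130)),("top",(110,330))):
    im=cv2.cvtColor(grab_frame(nm),cv2.COLOR_RGB2BGR); cv2.imwrite(f"pics/{nm}3raw.png",im)
    for p in proj(camera_model(nm),P): cv2.circle(im,tuple(int(round(t)) for t in p),1,(0,255,0),-1)
    out.append(cv2.resize(im[y:y+200,x:x+200],(400,400),interpolation=cv2.INTER_CUBIC))
cv2.imwrite("pics/c3.png",np.hstack(out))
```

```text
8.1583 [ 0.5576 -0.026   0.2502] [np.float64(0.5577463410606224), np.float64(-0.027196143060874416), 0.25] [-0.14 -0.41 -1.36]
```

View pics/c3.png

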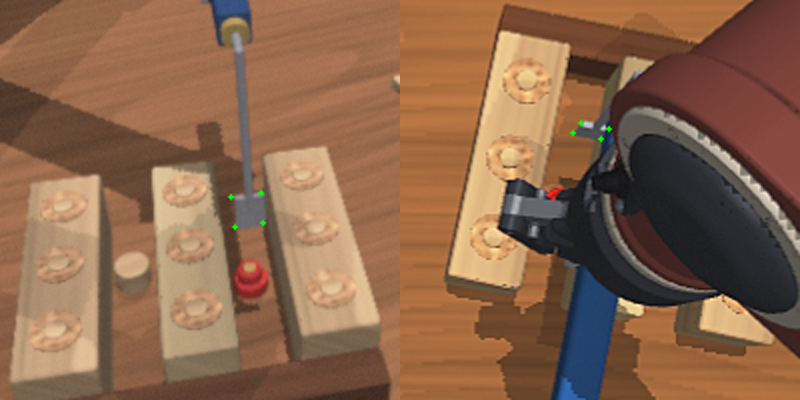

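The foot is as predicted in both views and behind the knob (scene crop (250,280)). Lowering it, then checking.

Run:
```python
from h import *
q=quat(BA)
print(movel(rodpos(.115,.043,.153),q,feed=.09,guard=5))
s=read_state(); print(s["time_s"],np.round(s["eef_pos"],4),np.round(s["wrist_force"],2),np.round(s["moment"],3))
im=cv2.cvtColor(grab_frame("scene"),cv2.COLOR_RGB2BGR)
cv2.imwrite("pics/c4.png",cv2.resize(im[240:400,130:330],(800,640))[:600])
```

```text
False
9.4833 [ 0.5582 -0.0269  0.1537] [ 0.22  0.73 -1.8 ] [-0.026 -0.035 -0.01 ]
```

View pics/c4.png

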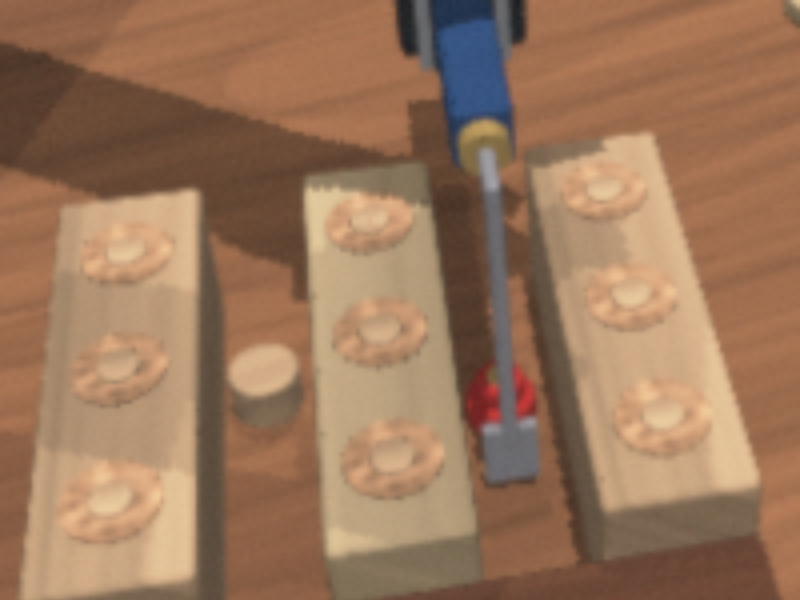

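Run:
```python
from h import *
q=quat(BA)
def st():
    s=read_state(); print(s["time_s"],np.round(s["eef_pos"],4),np.round(s["wrist_force"],2))
print(movel(rodpos(.06,.0415,.153),q,feed=.06,guard=12)); st()
im=cv2.cvtColor(grab_frame("scene"),cv2.COLOR_RGB2BGR)
cv2.imwrite("pics/c5.png",cv2.resize(im[240:390,130:330],(800,600)))
```

```text
False
10.6 [ 0.504  -0.0175  0.153 ] [ 0.21  0.1  -1.22]
```

View pics/c5.png

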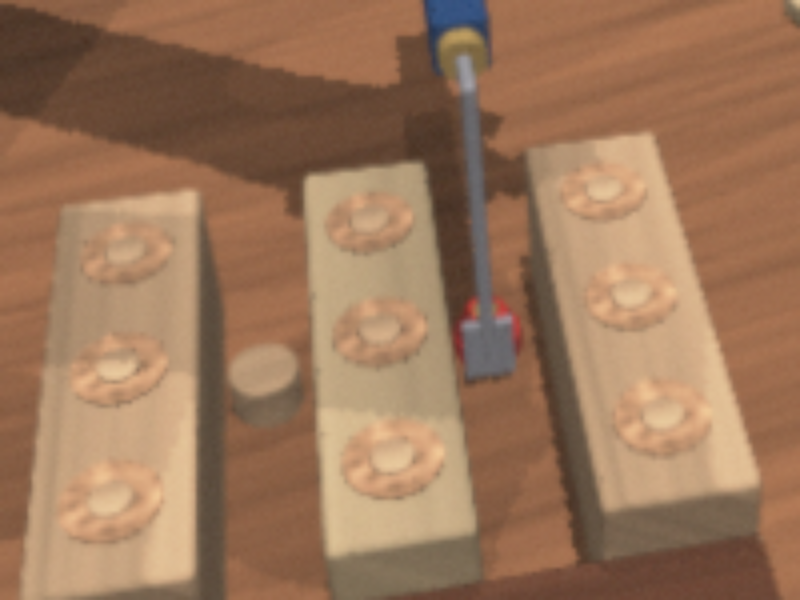

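The knob is moving with the foot (crop (490,340)) and is centred on it. Continuing out of the front.

Run:
```python
from h import *
q=quat(BA)
def st():
    s=read_state(); print(s["time_s"],np.round(s["eef_pos"],4),np.round(s["wrist_force"],2))
print(movel(rodpos(-.022,.0415,.153),q,feed=.055,guard=12)); st()
dwell(.2)
im=cv2.cvtColor(grab_frame("scene"),cv2.COLOR_RGB2BGR)
cv2.imwrite("pics/c6.png",cv2.resize(im[200:350,130:330],(800,600)))
```

```text
False
12.2917 [ 0.4236 -0.0007  0.153 ] [-0.24 -0.67 -1.12]
```

View pics/c6.png

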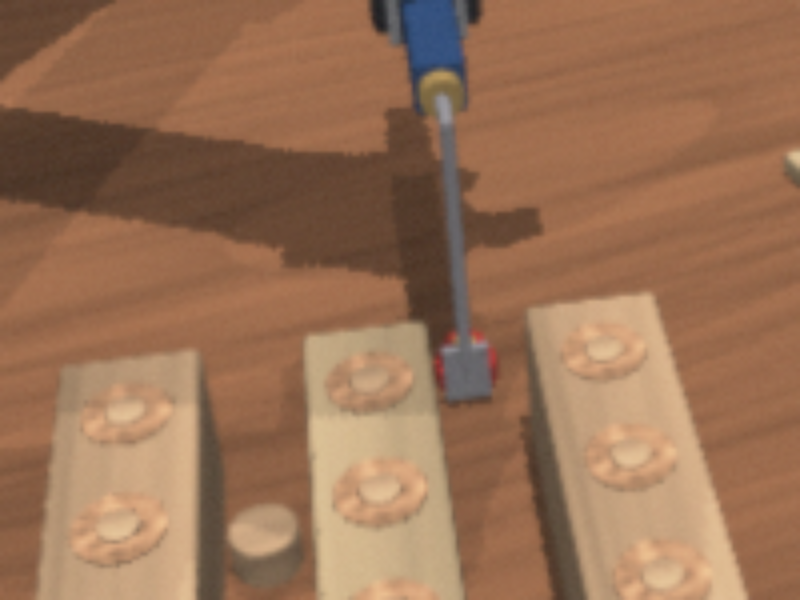

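Run:
```python
from h import *
q=quat(BA)
movel(rodpos(0,.0425,.153),q,feed=.08)
movel(rodpos(0,.0425,.27),q,feed=.12)
s=read_state(); print(s["time_s"],np.round(s["eef_pos"],4),np.round(s["wrist_force"],2),s["width"])
im=cv2.cvtColor(grab_frame("scene"),cv2.COLOR_RGB2BGR); m=camera_model("scene")
h=cv2.cvtColor(im,cv2.COLOR_BGR2HSV); r=cv2.inRange(h,(0,180,80),(6,255,255))|cv2.inRange(h,(174,180,80),(180,255,255)); r[320:]=0; r[:230]=0
M=cv2.moments(r,True); p=[M["m10"]/M["m00"],M["m01"]/M["m00"]]; w=onz(m,[p],.011)[0,:2]
print(p,M["m00"],"knob local",(w-BO)@BX,(w-BO)@BY)
cv2.imwrite("pics/c7.png",cv2.resize(im[200:350,130:330],(800,600)))
```

```text
14.0917 [ 0.4445 -0.0045  0.2693] [ 0.59  0.05 -1.59] 0.020821799477432904
[288.60869565217394, 297.4927536231884] 69.0 knob local -0.0018960184074166774 0.1151488384112909
```

View pics/c7.png

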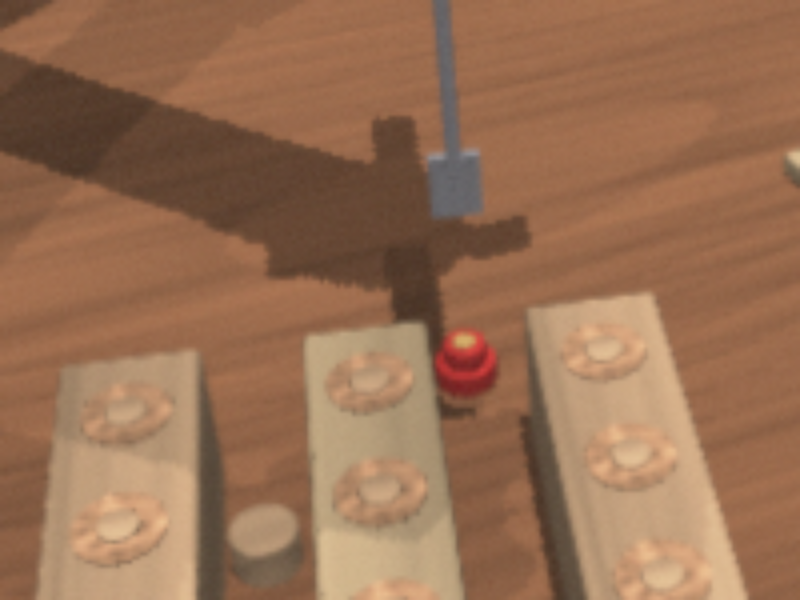

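Run:
```python
from h import *
m=camera_model("scene")
for p,z in (([246.3,291.8],.011),([130+465/4,200+342/4],.022)):
    w=onz(m,[p],z)[0,:2]; print((w-BO)@BX,(w-BO)@BY)
```

```text
-0.03105032912519468 0.04409085922812877
-0.035310734789715546 0.04513152132522278
```

The knob stands upright about 31–35 mm in front of the beams (crop (465,365)), centred in line with the gap. Returning the rod.

Run:
```python
from h import *
q=quat(RY); v=np.array([np.cos(RY),np.sin(RY)]);n=np.array([-v[1],v[0]])
def st():
    s=read_state(); print(s["time_s"],np.round(s["eef_pos"],4),np.round(s["wrist_force"],2),s["width"])
movel([*(RO-.12*n),.27],q,feed=.15)
movel([*RO,.27],q,feed=.13); st()
print(movel([*RO,.185],q,feed=.1,guard=8)); st()
im=cv2.cvtColor(grab_frame("scene"),cv2.COLOR_RGB2BGR);cv2.imwrite("pics/c8.png",cv2.resize(im[140:300,310:470],(600,600)))
```

```text
16.4083 [0.5111 0.2462 0.2698] [ 0.87 -0.24 -1.42] 0.02100458871833719
False
17.4083 [0.511  0.2479 0.1857] [-0.34  0.36 -1.12] 0.021024627913156645
```

View pics/c8.png

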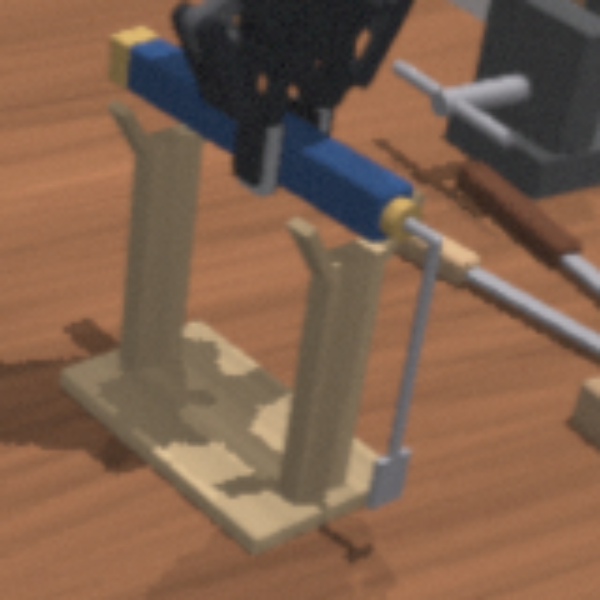

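The handle sits above both notches, so I'll lower it and let go.

Run:
```python
from h import *
q=quat(RY)
def st():
    s=read_state(); print(s["time_s"],np.round(s["eef_pos"],4),np.round(s["wrist_force"],2),s["width"])
print(movel([*RO,.1675],q,feed=.03,guard=5)); st()
open_gripper(); dwell(.3); st()
movel([*RO,.29],q,feed=.1)
dwell(.3); st()
for nm in("scene","top"):
    im=cv2.cvtColor(grab_frame(nm),cv2.COLOR_RGB2BGR);cv2.imwrite(f"pics/{nm}9.png",im)
```

```text
True
18.0 [0.5106 0.2469 0.1684] [-0.49 -0.04  4.84] 0.02102370701810095
18.9417 [0.5101 0.2461 0.1675] [-0.79  0.19  0.55] 0.08518399817200514
20.6167 [0.5106 0.2472 0.2897] [ 0.84  0.3  -0.34] 0.08509493155792658
```

View pics/scene9.png

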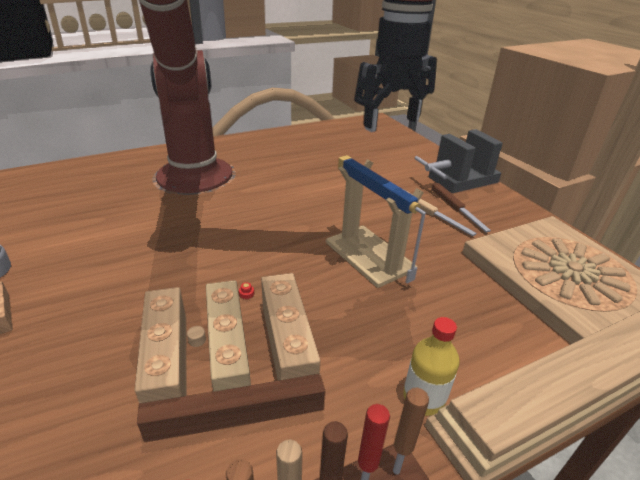

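View pics/top9.png

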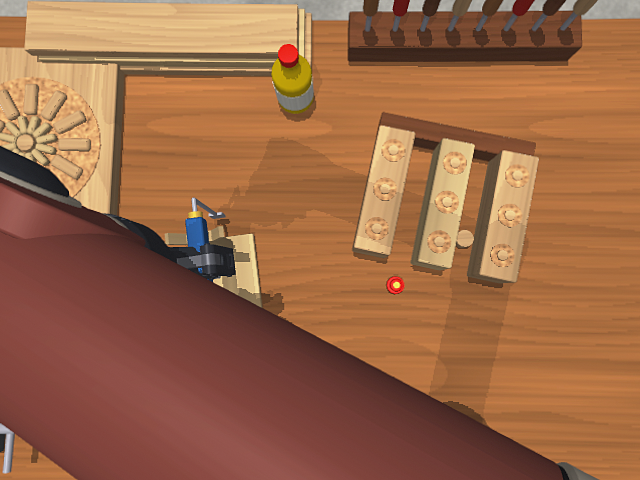

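The knob is out (top view (396,285), scene (246,290)). The rod lies in both notches at its starting pixels, butt (345,161) and foot (412,275). One numeric check, then I'll hand in.

Run:
```python
from h import *
w=onz(camera_model("top"),[[396.5,285]],.02)[0,:2]; print("knob local",(w-BO)@BX,(w-BO)@BY)
a=cv2.imread("pics/scene0.png");b=cv2.imread("pics/scene9.png")
def f(i):
    q=np.argwhere(cv2.inRange(cv2.cvtColor(i,cv2.COLOR_BGR2HSV),(100,120,60),(130,255,255))[150:220,330:430]); return q.mean(0),len(q)
print("blue before/after",f(a),f(b))
job_done(); print(read_state()["time_s"])
```

```text
knob local -0.038037884850437596 0.03958323225309339
blue before/after (array([34.03602812, 49.74340949]), 1138) (array([34.31175934, 48.99088423]), 1097)
the job is handed in; nothing more can be done
the job is handed in; nothing more can be done
```

The job is done and handed in; the clock read 20.6 s just before, of the 48 s allowed. I gripped the rod by its blue handle, lowered the foot plate behind the knob in the +y gap and dragged the knob out of the front. Then I laid the rod back in its rest, let go and moved the gripper clear.

**Last checks before hand-in:**
- **Knob:** it stands upright on the bench in front of the beams. The top view puts its origin about 38 mm clear of the front end, and the scene view says 31–35 mm. These disagree by a few millimetres, but both are well past the 14 mm needed.
- **Rod:** it lies level in both notches, within about 1 pixel of where it started in the scene view. The arm hid most of the handle in the last top view, so only the scene view confirms this.
- **Gripper:** it stayed well clear of the knob throughout. I estimated this from the planned path and the pictures; I had no contact reading.

One check failed: my first automatic location of the knob after the drag picked up something else red and gave a wrong position. I replaced it with positions read from the picture and confirmed those with the top view. The hand-in itself reported no verdict.

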